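# Sort a specimen delivery into its carriers

### The arm

A 7-joint arm with a two-finger parallel gripper is mounted at the origin on a cart in front of the work surface, level with it; the furniture and walls round the work are solid. World frame = base frame: x ahead of the robot, y to its left, z up, the work surface at z = 0. Lengths are in mm, angles in rad, forces in N, time in s.
With the tool pointing down it reaches from about 400 to 900 mm from the base axis. Payload 5.6 kg.
Tool frame: the origin (TCP) lies midway between the tips of the shut fingers; the grasp point (between the pads) lies 19 mm behind it; z points along the fingers, y is the line along which they close (so a half turn about z gives the same grasp; the last joint's range is limited). The gripper opens to 92 mm and grips with 3 to 60 N. Pads are 20 mm wide; open, the fingers measure 128 mm over their backs; the gripper's body (75 mm by 189 mm) begins 69 mm behind the grasp point.
Start: joints at [1.077, 0.468, -0.012, 1.603, 0.006, 1.071, -0.056], TCP at [283.157, -585.09, 214.592] pointing down, gripper open.
Joint ranges: [-2.53, 2.53], [-0.31, 2.02], [-1.57, 1.55], [0.28, 2.44], [-1.29, 4.43], [0.15, 1.84], [-2.92, 2.92]. Speed limits (rad/s): [2.57, 2.57, 3.14, 3.14, 3.14, 3.14, 3.14].

### API

Orientations are given as a rotation vector (axis times angle).
In Python, from cell import robot, grip, kin, viewer gives the robot as it stands. Calls block until the motion is done:
- robot.movep(position, orientation): joint-space move of the TCP to a pose.
- robot.servo_line(position, feed=150, rotation=None): straight line of the TCP; rotation=None keeps the orientation; feed is the mean speed in mm/s.
- robot.goto_joints(angles): joint-space move.
- grip(opening, newtons=None): opening from 0.0 (shut) to 1.0 (fully open); newtons is the grip in N (None keeps the last); returns when the fingers have stopped.
- robot.hold(seconds).
- kin.ik(position, orientation): joint angles nearest the present ones, or None.
- robot.observe(): the state.
- viewer.read_camera(name): name is "scene" or "top"; returns the picture (400x640x3 uint8, red, green, blue); there is no depth.
- viewer.camera_info(name): a dict with "camera_matrix" (3x3 intrinsics, pixels), "k1" (the pictures are not rectified: a ray, as slopes to the right and down, at radius r is drawn at 1 + k1 r^2 times it, then the intrinsics apply), "R" (3x3) and "t" (3): a world point X has camera coordinates R X + t. Camera axes: x right, y down, z forward; pixel columns grow to the right and rows downward; lengths in mm; the calibration is good to about 2 mm. A picture is of the moment at which its call begins. camera_info takes no time and is no camera call.
A pose or a line that the arm cannot do raises robot.IKError and nothing moves.
- robot.job_done(): hands the job in; it is judged then, once.
Trained networks look in the newest picture that a camera, given by its name, has taken for a name from the list of things; names that differ only in an ending like _2 or _b are one class to them, and where a whole thing is asked for, a point or a joint stands for the part that bears it (a point fixed in the world has none). Each returns a list of dicts, best first, with "confidence" (0 to 1); they miss things now and then, are a little off and sometimes report something else, mostly with a low value. They report only what shows in the picture. A call takes as long as a camera call.
- viewer.silhouettes(name, camera): "mask" (400x640 bool, what is visible of it).
- viewer.pinpoint(name, camera): "at" ([x, y, z] in mm, in the coordinates of the camera as it stood for that picture, good to about 4 mm: a listed point, or the origin of a listed thing).
The state is a dict: "t": time; "joints": joint angles; "joint_velocities": joint speeds; "joint_torque": joint torques, N m; "tcp_pos": TCP position; "tcp_rot": TCP orientation; "contact_force": force on the tool from outside, world axes, zero at the start; "wrist_torque": the same for the moment, N m; "grip_width": opening from 0.0 (shut) to 1.0 (fully open); "grip_force": force on a finger pad.
Only numpy, scipy, OpenCV 4.12 (cv2) and the standard library are available. Lean on these libraries where they do the work, as an engineer would, in place of code of your own. Each camera call takes 0.05 s, during which the arm holds its last target. There are 200 camera calls.

### The job

Sort the specimen delivery on the left of the bench: the two yellow-lidded cups each go into a well of the yellow two-well carrier, the white-lidded cup into the blue single-well carrier, and the two petri dishes are stacked between the posts of the metal dish rack, the pale one underneath and the red one on top because it is read first. Keep everything upright, lower it into place rather than dropping it, and leave the strip canister and the timer where they stand.

Things in the scene. Friction and masses are not known exactly. Their poses are not given: they have to be found in the camera images.
- yellow_cup_a: white specimen cup with a yellow snap lid: 50 mm high, body 53 across, lid 59 across (the top 10) plus a small rim tab. Loose, 50 g. Origin at the underside; the cup's round axis is at local (+0.003, 0) m. Grip from above round the lid and upper body, fingertips at least 16 above the underside to clear the carrier. The two yellow are alike.
- yellow_cup_b: white specimen cup with a yellow snap lid: 50 mm high, body 53 across, lid 59 across (the top 10) plus a small rim tab. Loose, 50 g. Origin at the underside; the cup's round axis is at local (+0.003, 0) m. Grip from above round the lid and upper body, fingertips at least 16 above the underside to clear the carrier. The two yellow are alike.
- white_cup: white specimen cup with a white snap lid: 50 mm high, body 53 across, lid 59 across (the top 10) plus a small rim tab. Loose, 50 g. Origin at the underside; the cup's round axis is at local (+0.003, 0) m. Grip from above round the lid and upper body, fingertips at least 16 above the underside to clear the carrier.
- pale_dish: covered petri dish, pale straw-coloured filling: 60 mm across (fingers settle about 55 apart), 14 high, stacks at a pitch of 12. Loose, 50 g. Origin at the centre of the underside. Grip from above across the diameter, fingertips about 3 above the underside.
- red_dish: covered petri dish, deep red filling: 60 mm across (fingers settle about 55 apart), 14 high, stacks at a pitch of 12. Loose, 50 g. Origin at the centre of the underside. Grip from above across the diameter, fingertips about 3 above the underside.
- urine_carrier: yellow plastic cup carrier. Fixed slab 90 mm wide (y), 168 long (x; 188 over the end lugs), 19 high, with two round wells centred at local x = -0.040 and +0.040 m, y = 0: 66 across, 12 deep, mouth chamfered by 3, floor 7 above the bench. Origin at the centre of the underside, z up.
- plain_carrier: blue plastic cup carrier. Fixed slab 90 mm wide (y), 90 long (x; 110 over the end lugs), 19 high, with one round well at its centre: 66 across, 12 deep, mouth chamfered by 3, floor 7 above the bench. Origin at the centre of the underside, z up.
- dish_rack: aluminium dish rack, fixed: base 94 x 94 x 4 mm, round black pad in the middle (48 across, top 9 above the bench) for the lower dish, four steel posts 6 thick at local (+-0.0265, +-0.0265) m, 52 high, leaning out above 36. Gaps of 47 face local +-x and +-y: fingers go down there, closing along local x or y. Origin at the centre of the underside, z up.
- strip_canister: bystander: white test-strip canister with a blue cap, 48 mm across, 100 high, loose. Origin at the underside. Fixed instruments behind the work: a microscope (eyepieces from x = 0.63 m, y within 0.06 of 0, 0.31 to 0.39 m high: carry across near the robot, at 0.40 m radius) and, from x = 0.57, y = 0.33 m outward to the left, an analyser 0.21 m high.
- bench_timer: bystander: cream bench timer with a red dial, 64 x 64 x 40 mm, loose. Origin at the underside.

How it is judged (in metres and radians):
At the end, for the whole second after the job is handed in: Yellow cups on the floors of the two yellow wells, white cup on that of the blue well (14 mm in x and y, 3 mm in height); pale dish on the rack's pad, red dish on it (12 mm in x and y, 3 mm in height); all within 0.12 rad of upright, at rest ((((x of yellow_cup_a in the frame of urine_carrier between 0.026 and 0.054 m and y of yellow_cup_a in the frame of urine_carrier between -0.014 and 0.014 m and z of yellow_cup_a in the frame of urine_carrier between 0.004 and 0.01 m) and (x of yellow_cup_b in the frame of urine_carrier between -0.054 and -0.026 m and y of yellow_cup_b in the frame of urine_carrier between -0.014 and 0.014 m and z of yellow_cup_b in the frame of urine_carrier between 0.004 and 0.01 m)) or ((x of yellow_cup_a in the frame of urine_carrier between -0.054 and -0.026 m and y of yellow_cup_a in the frame of urine_carrier between -0.014 and 0.014 m and z of yellow_cup_a in the frame of urine_carrier between 0.004 and 0.01 m) and (x of yellow_cup_b in the frame of urine_carrier between 0.026 and 0.054 m and y of yellow_cup_b in the frame of urine_carrier between -0.014 and 0.014 m and z of yellow_cup_b in the frame of urine_carrier between 0.004 and 0.01 m))) and x of white_cup in the frame of plain_carrier between -0.014 and 0.014 m and y of white_cup in the frame of plain_carrier between -0.014 and 0.014 m and z of white_cup in the frame of plain_carrier between 0.004 and 0.01 m and x of pale_dish in the frame of dish_rack between -0.012 and 0.012 m and y of pale_dish in the frame of dish_rack between -0.012 and 0.012 m and z of pale_dish in the frame of dish_rack between 0.006 and 0.012 m and x of red_dish in the frame of dish_rack between -0.012 and 0.012 m and y of red_dish in the frame of dish_rack between -0.012 and 0.012 m and z of red_dish in the frame of dish_rack between 0.018 and 0.024 m and angle between each of yellow_cup_a, yellow_cup_b, white_cup, pale_dish, red_dish's own z axis and vertical below 0.12 rad and linear speed of each of yellow_cup_a, yellow_cup_b, white_cup, pale_dish, red_dish below 0.02 m/s); the robot touches nothing.
It fails at once if a cup or dish is tipped by more than 0.6 rad (angle between any of yellow_cup_a, yellow_cup_b, white_cup, pale_dish, red_dish's own z axis and vertical above 0.6 rad).
It fails at once if a cup or dish is dropped: it moves free of the fingers at more than 0.7 m/s (a fall of about 25 mm) ((linear speed of yellow_cup_a above 0.7 m/s and contact force between the fingers and yellow_cup_a below 0.05 N) or (linear speed of yellow_cup_b above 0.7 m/s and contact force between the fingers and yellow_cup_b below 0.05 N) or (linear speed of white_cup above 0.7 m/s and contact force between the fingers and white_cup below 0.05 N) or (linear speed of pale_dish above 0.7 m/s and contact force between the fingers and pale_dish below 0.05 N) or (linear speed of red_dish above 0.7 m/s and contact force between the fingers and red_dish below 0.05 N)).
It fails at once if the strip canister or the timer is moved by more than 20 mm or tipped (distance of any of strip_canister, bench_timer from where it was at the start of the episode above 0.02 m or angle between any of strip_canister, bench_timer's own z axis and vertical above 0.3 rad).
It also fails if it takes over 120 s, if anything falls off the work surface, if the arm or the gripper's body presses on something with over 40 N, if the wrist force passes 120 N, or if a joint passes its speed limit or range.

## Working session

There is one attempt and no reset: what is moved stays moved. The work goes in short steps, each a Python script; the robot and the scene stay as the last script left them, time stands still between calls to the robot, and variables do not carry over. Pictures are saved under pics/ and viewed, at most 14 in all, crops included, and the job is handed in when it is done.

```bash
ls; mkdir -p pics; cat > h.py <<'E'
import numpy as np, cv2
from cell import robot, grip, kin, viewer
def w(cam,p):
    c=viewer.camera_info(cam); return np.array(c["R"]).T@(np.array(p)-np.array(c["t"]))
def px2w(cam,u,v,z):
    c=viewer.camera_info(cam);K=np.array(c["camera_matrix"]);R=np.array(c["R"]);t=np.array(c["t"])
    q=cv2.undistortPoints(np.array([[[u,v]]],float),K,np.array([c["k1"],0,0,0.]))[0,0]
    d=R.T@np.array([q[0],q[1],1]);o=-R.T@t
    return o+d*(z-o[2])/d[2]
def proj(cam,X):
    c=viewer.camera_info(cam)
    return cv2.projectPoints(np.array(X,float).reshape(-1,1,3),cv2.Rodrigues(np.array(c["R"]))[0],np.array(c["t"],float),np.array(c["camera_matrix"]),np.array([c["k1"],0,0,0.]))[0][:,0]
def save(cam,n):
    im=viewer.read_camera(cam); cv2.imwrite(f"pics/{n}.png",im[:,:,::-1]); return im
E
python3 - <<'E'
from h import *
o=robot.observe();print(o["t"],o["tcp_pos"],o["tcp_rot"])
for c in("scene","top"):
    save(c,c+"0")
    print(c,"cam pos",-np.array(viewer.camera_info(c)["R"]).T@viewer.camera_info(c)["t"])
    for n in "yellow_cup_a white_cup pale_dish red_dish urine_carrier plain_carrier dish_rack strip_canister bench_timer".split():
        r=viewer.pinpoint(n,c); s=viewer.silhouettes(n,c)
        print(n,[(w(c,d["at"]).round().tolist(),round(d["confidence"],2)) for d in r[:4]],[(np.argwhere(d["mask"]).mean(0)[::-1].round().tolist(),int(d["mask"].sum()),round(d["confidence"],2)) for d in s[:4]])
E
```

```text
pics
0.0 [ 282.87091376 -584.57525179  213.64386563] [-3.06051433e+00 -7.01576195e-01  7.89085165e-04]
scene cam pos [ 88.62505981 858.26219815 919.7312134 ]
yellow_cup_a [([544.0, 105.0, 2.0], 0.76), ([527.0, 220.0, -2.0], 0.62)] [([298.0, 243.0], 397, 0.67), ([299.0, 178.0], 442, 0.64), ([280.0, 273.0], 511, 0.6)]
white_cup [([409.0, 354.0, -2.0], 0.67)] [([294.0, 331.0], 620, 0.7)]
pale_dish [([425.0, 119.0, 3.0], 0.65), ([657.0, -313.0, 0.0], 0.57)] [([335.0, 266.0], 354, 0.93), ([329.0, 158.0], 299, 0.37)]
red_dish [([428.0, 250.0, 1.0], 0.89)] [([312.0, 301.0], 434, 0.73)]
urine_carrier [([470.0, -359.0, 2.0], 0.56)] [([386.0, 165.0], 1056, 0.69)]
plain_carrier [([480.0, -221.0, -2.0], 0.58)] [([368.0, 187.0], 665, 0.7)]
dish_rack [([484.0, -76.0, 4.0], 0.94)] [([346.0, 217.0], 755, 0.77)]
strip_canister [([671.0, -122.0, 0.0], 0.87)] [([299.0, 179.0], 386, 0.59), ([368.0, 187.0], 662, 0.35)]
bench_timer [([655.0, -315.0, 0.0], 0.86), ([543.0, 104.0, 0.0], 0.66), ([668.0, -127.0, -1.0], 0.49)] [([330.0, 158.0], 282, 0.57)]
top cam pos [3.84203784e+02 9.27888076e-01 1.18674842e+
[... 167 characters left out ...]
], 0.81)] [([198.0, 253.0], 408, 0.62)]
pale_dish [([433.0, 116.0, -0.0], 0.73)] [([285.0, 250.0], 362, 0.92), ([289.0, 207.0], 341, 0.4)]
red_dish [([428.0, 244.0, -6.0], 0.68)] [([239.0, 249.0], 333, 0.82)]
urine_carrier [([471.0, -365.0, -3.0], 0.73)] [([454.0, 236.0], 2038, 0.94), ([198.0, 252.0], 388, 0.19)]
plain_carrier [([479.0, -226.0, -5.0], 0.97)] [([406.0, 233.0], 1238, 0.69)]
dish_rack [([487.0, -72.0, 1.0], 0.64), ([658.0, -314.0, -3.0], 0.55), ([535.0, 227.0, -0.0], 0.33)] [([353.0, 231.0], 1079, 0.55)]
strip_canister [([666.0, -123.0, 3.0], 0.81)] [([370.0, 163.0], 317, 0.67)]
bench_timer [([655.0, -314.0, -2.0], 0.69)] [([434.0, 172.0], 484, 0.8), ([197.0, 253.0], 403, 0.2)]
```

View pics/top0.png

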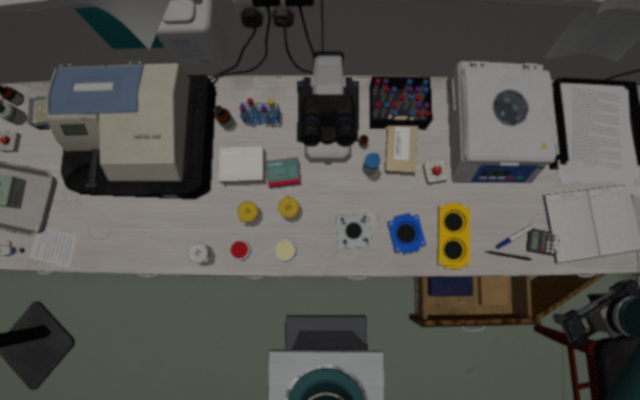

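View pics/scene0.png

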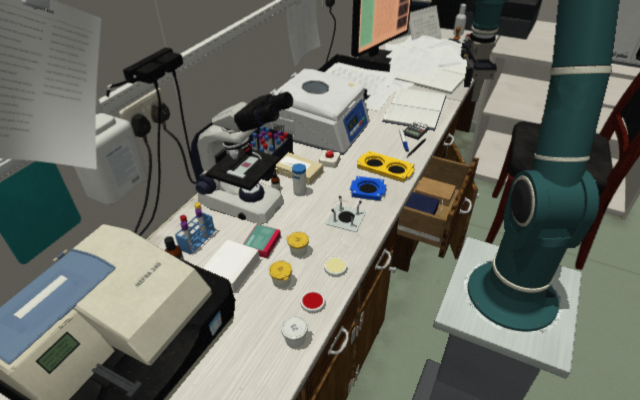

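```bash
python3 - <<'E'
from h import *
T=np.mean([viewer.read_camera("top").astype(float) for _ in range(4)],0)
np.save("T0.npy",T)
im=T.astype(np.uint8)
a=cv2.resize(im[195:280,330:480],None,fx=5,fy=5,interpolation=cv2.INTER_CUBIC)
cv2.imwrite("pics/c1.png",a[:,:,::-1])
b=cv2.resize(im[190:270,180:310],None,fx=5,fy=5,interpolation=cv2.INTER_CUBIC)
cv2.imwrite("pics/c2.png",b[:,:,::-1])
S=viewer.read_camera("scene")
cv2.imwrite("pics/c3.png",cv2.resize(S[140:240,320:430],None,fx=5,fy=5,interpolation=cv2.INTER_CUBIC)[:,:,::-1])
# averaged network finds
for n in "yellow_cup_a white_cup pale_dish red_dish urine_carrier plain_carrier dish_rack".split():
    P=[d for c in("top","scene") for _ in range(4) for r in [viewer.pinpoint(n,c)] for d in [(c[0],*w(c,d["at"]).round(0)[:2].astype(int).tolist(),round(d["confidence"],1)) for d in r] if d[3]>=.5]
    print(n,P)
for n in "urine_carrier plain_carrier dish_rack".split():
    for _ in range(2):
        m=viewer.silhouettes(n,"top")
        if not m: continue
        m=m[0]["mask"]
        zz=4 if n=="dish_rack" else 19
        q=np.array([px2w("top",x,y,zz)[:2] for y,x in np.argwhere(m)],np.float32)
        print(n,cv2.minAreaRect(q),q.mean(0))
E
```

```text
yellow_cup_a [('t', 534, 223, 0.9), ('t', 550, 108, 0.8), ('t', 534, 223, 0.9), ('t', 550, 108, 0.8), ('t', 534, 223, 0.9), ('t', 550, 108, 0.8), ('t', 534, 223, 0.9), ('t', 550, 108, 0.8), ('s', 543, 103, 1.0), ('s', 527, 220, 0.6), ('s', 543, 103, 1.0), ('s', 527, 220, 0.6), ('s', 543, 103, 1.0), ('s', 527, 220, 0.6), ('s', 543, 103, 1.0), ('s', 527, 220, 0.6)]
white_cup [('t', 415, 355, 0.8), ('t', 415, 355, 0.8), ('t', 415, 355, 0.8), ('t', 415, 355, 0.8), ('s', 412, 355, 0.8), ('s', 412, 355, 0.8), ('s', 412, 355, 0.8), ('s', 412, 355, 0.8)]
pale_dish [('t', 433, 121, 0.7), ('t', 433, 121, 0.7), ('t', 433, 121, 0.7), ('t', 433, 121, 0.7), ('s', 426, 118, 0.8), ('s', 426, 118, 0.8), ('s', 426, 118, 0.8), ('s', 426, 118, 0.8)]
red_dish [('t', 432, 242, 0.9), ('t', 432, 242, 0.9), ('t', 432, 242, 0.9), ('t', 432, 242, 0.9), ('s', 430, 246, 0.7), ('s', 430, 246, 0.7), ('s', 430, 246, 0.7), ('s', 430, 246, 0.7)]
urine_carrier [('t', 475, -366, 0.6), ('t', 475, -366, 0.6), ('t', 475, -366, 0.6), ('t', 475, -366, 0.6), ('s', 471, -359, 1.0), ('s', 471, -359, 1.0), ('s', 471, -359, 1.0)
[... 624 characters left out ...]
43 -357.11823]
urine_carrier ((470.3587951660156, -356.32147216796875), (98.48064422607422, 187.6554718017578), 87.48583221435547) [ 471.00543 -357.11823]
plain_carrier ((477.69464111328125, -221.64700317382812), (107.35860443115234, 95.84105682373047), 13.83419132232666) [ 477.31555 -221.92694]
plain_carrier ((477.69464111328125, -221.64700317382812), (107.35860443115234, 95.84105682373047), 13.83419132232666) [ 477.31555 -221.92694]
dish_rack ((484.73187255859375, -72.97119140625), (93.35298156738281, 93.98782348632812), 5.413277626037598) [484.78796 -72.93512]
dish_rack ((484.73187255859375, -72.97119140625), (93.35298156738281, 93.98782348632812), 5.413277626037598) [484.78796 -72.93512]
```

View pics/c1.png

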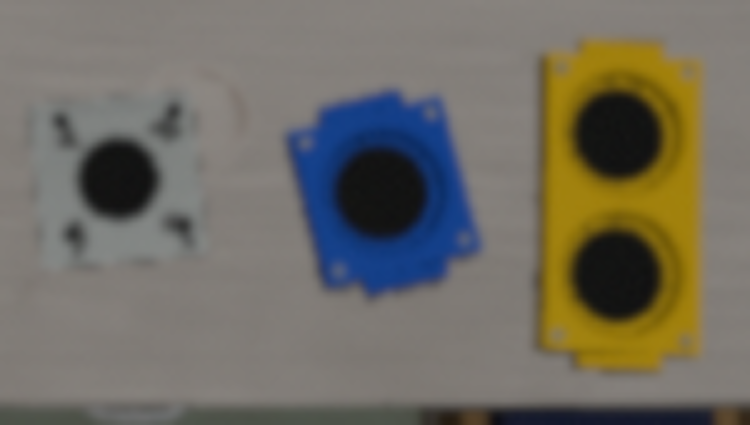

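View pics/c2.png

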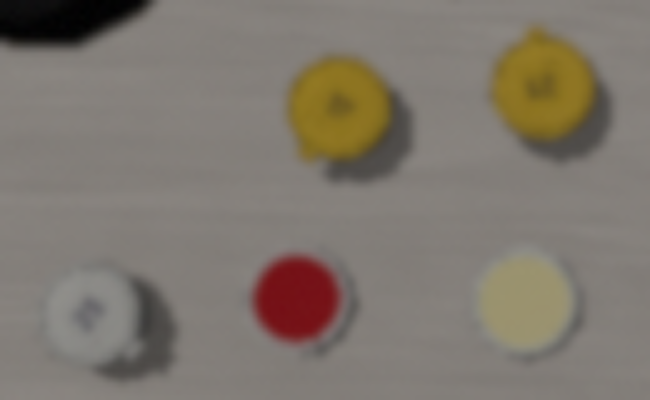

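View pics/c3.png

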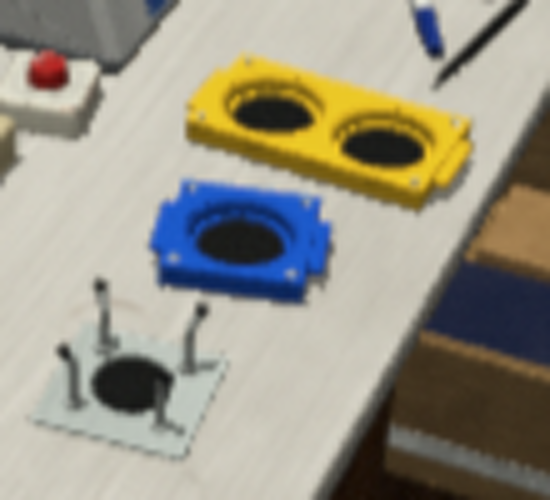

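```bash
cat >> h.py <<'E'
from scipy import ndimage as nd
def blob(im,f,cam,p,z,r=12):
    """centroid of the pixels near projected p where f(r,g,b), back-projected at height z"""
    u,v=proj(cam,[p[0],p[1],z])[0]
    R,G,B=[im[:,:,i].astype(float) for i in range(3)]
    m=f(R,G,B); yy,xx=np.indices(m.shape); m&=np.hypot(xx-u,yy-v)<r+8
    m=nd.binary_opening(m,iterations=2)
    l,n=nd.label(m)
    if n==0: return None
    k=np.argmax(nd.sum(m,l,range(1,n+1)))+1
    c=nd.center_of_mass(l==k)
    return np.r_[px2w(cam,c[1],c[0],z)[:2].round(1),(l==k).sum()]
dark=lambda R,G,B:np.maximum(np.maximum(R,G),B)<45
yel=lambda R,G,B:(R>B*2.2)&(G>B*1.8)&(R>70)
red=lambda R,G,B:(R>2.5*G)&(R>60)
pale=lambda R,G,B:(R>B*1.2)&(R>125)
E
python3 - <<'E'
from h import *
S=viewer.read_camera("scene");T=np.load("T0.npy")
for cam,im in(("top",T),("scene",S)):
    for n,f,p,z in [("rack",dark,(485,-73),9),("plain",dark,(479,-223),7),("u+",dark,(512,-362),7),("u-",dark,(431,-362),7),("red",red,(430,245),9),("pale",pale,(430,119),9),("ya",yel,(546,106),46),("yb",yel,(531,223),46)]:
        print(cam,n,blob(im,f,cam,p,z))
for c,z in(("top",46),("scene",35)):
    viewer.read_camera(c); m=viewer.silhouettes("white_cup",c)[0]["mask"]; q=nd.center_of_mass(m); print("white",c,px2w(c,q[1],q[0],z))
E
```

```text
top rack [485.8 -75.  156. ]
top plain [ 478.9 -224.3  226. ]
top u+ [ 511.4 -362.3  204. ]
top u- [ 431.8 -357.7  206. ]
top red [430.5 247.8 189. ]
top pale [429.7 118.8 245. ]
top ya [546.  106.4 307. ]
top yb [533.4 219.4 307. ]
scene rack [485.1 -72.7  93. ]
scene plain [ 477.4 -228.9   87. ]
scene u+ [ 511.8 -368.    46. ]
scene u- [ 430.4 -363.7   59. ]
scene red [430.8 242.2 238. ]
scene pale [430.6 113.1 219. ]
scene ya [544.6 107.  269. ]
scene yb [531.9 220.7 331. ]
white top [419.41537781 353.91447341  46.        ]
white scene [418.49808243 355.57378371  35.        ]
```

```bash
cat >> h.py <<'E'
def rot(th):  # tool down, closing axis (tool y) at th degrees
    p=np.radians((th+90)/2); return np.pi*np.array([np.cos(p),np.sin(p),0])
def st(tag):
    o=robot.observe(); print(tag,"t%.1f"%o["t"],np.round(o["tcp_pos"],1),"w%.1f"%(o["grip_width"]*92),"f%.1f"%o["grip_force"],np.round(o["contact_force"],1)); return o
H=190
def pick(p,th,z,N,opening=1.0):
    grip(opening)
    robot.movep([p[0],p[1],H],rot(th)); robot.servo_line([p[0],p[1],z+40],feed=250)
    robot.servo_line([p[0],p[1],z],feed=60); st("down")
    grip(0.0,N); st("gripped")
    robot.servo_line([p[0],p[1],z+15],feed=60); robot.servo_line([p[0],p[1],H],feed=200); st("lifted")
def carry(p,q,th):
    y0=np.clip(p[1],-40,110)
    robot.servo_line([425,y0,H],feed=250); robot.servo_line([425,-40,H],feed=250)
    robot.servo_line([q[0],q[1],H],feed=250,rotation=rot(th)); st("carried")
def place(q,z):
    robot.servo_line([q[0],q[1],z+45],feed=200); robot.servo_line([q[0],q[1],z+8],feed=60)
def release(q,z,opening=1.0):
    robot.servo_line([q[0],q[1],z],feed=20); o=st("placed")
    grip(opening); robot.servo_line([q[0],q[1],z+40],feed=80); robot.servo_line([q[0],q[1],H],feed=250); st("clear")
RACK=(485.5,-74.5)
E
python3 - <<'E'
from h import *
for p,th in[((430,117),90),(RACK,94.5),((546,107),90),((533,220),75),((418,355),115),((511,-361),87),((431,-358),87)]:
    for z in(H,13): 
        for a in (th,th-180):
            j=kin.ik([p[0],p[1],z],rot(a)); print(p,z,a,None if j is None else np.round(j,2))
E
```

```text
(430, 117) 190 90 [ 0.6   0.35 -1.09  2.06  0.39  0.95  0.88]
(430, 117) 190 -90 [ 0.31  0.23 -0.72  2.07  0.19  0.9  -2.09]
(430, 117) 13 90 [ 0.09  0.54 -0.51  2.19  0.52  0.53  0.75]
(430, 117) 13 -90 [-0.04  0.51 -0.36  2.2   0.37  0.49 -2.25]
(485.5, -74.5) 190 94.5 [ 0.73  0.34 -0.77  1.97  0.29  0.95  1.47]
(485.5, -74.5) 190 -85.5 [ 0.35  0.25 -0.3   1.99  0.1   0.91 -1.5 ]
(485.5, -74.5) 13 94.5 [ 0.53  0.6  -0.54  2.08  0.55  0.6   1.25]
(485.5, -74.5) 13 -85.5 [ 0.21  0.53 -0.15  2.1   0.16  0.52 -1.55]
(546, 107) 190 90 [ 0.41  0.49 -0.86  1.82  0.43  1.03  0.95]
(546, 107) 190 -90 [ 0.17  0.4  -0.53  1.83  0.24  0.97 -2.03]
(546, 107) 13 90 [ 0.32  0.76 -0.76  1.92  0.75  0.77  0.7 ]
(546, 107) 13 -90 [-0.03  0.62 -0.28  1.94  0.29  0.62 -2.07]
(533, 220) 190 75 [ 0.31  0.62 -1.05  1.76  0.6   1.12  0.37]
(533, 220) 190 -105 [ 0.03  0.45 -0.62  1.78  0.3   1.01 -2.54]
(533, 220) 13 75 [-0.    0.72 -0.59  1.87  0.58  0.73  0.38]
(533, 220) 13 -105 [-0.22  0.65 -0.3   1.89  0.3   0.65 -2.54]
(418, 355) 190 115 [ 0.1   0.66 -1.2   1.83  0.68  1.14  0.67]
(418, 355) 190 -65 [ 0.06  0.6  -1.11  1.83  0.61  1.1  -2.41]
(418, 355) 13 115 [-0.1   0.82 -0.89  1.93  0.87  0.84  0.54]
(418, 355) 13 -65 [-0.28  0.7  -0.63  1.94  0.62  0.7  -2.42]
(511, -361) 190 87 [ 1.01  0.54 -0.62  1.66  0.35  1.06  1.8 ]
(511, -361) 190 -93 [ 0.56  0.45 -0.    1.69  0.    1.   -1.06]
(511, -361) 13 87 [ 0.95  0.76 -0.54  1.75  0.53  0.77  1.66]
(511, -361) 13 -93 [ 0.55  0.68  0.01  1.78 -0.01  0.68 -1.05]
(431, -358) 190 87 [ 1.13  0.43 -0.63  1.82  0.29  0.99  1.9 ]
(431, -358) 190 -93 [ 0.63  0.34 -0.    1.85  0.    0.95 -0.99]
(431, -358) 13 87 [ 1.04  0.68 -0.53  1.92  0.53  0.68  1.71]
(431, -358) 13 -93 [ 0.62  0.6   0.01  1.95 -0.01  0.59 -0.98]
```

```bash
python3 - <<'E'
from h import *
robot.goto_joints([0,0.25,0,2.07,0,np.pi-2.32,np.pi/2]); st("mid")
P=(430,117)
grip(1.0)
robot.movep([*P,H],rot(90)); o=st("above"); print(np.round(o["joints"],2))
robot.servo_line([*P,60],feed=250); st("60")
save("scene","s1")
E
```

```text
mid t7.6 [475.  -34.3 158.9] w92.3 f0.0 [ 0.3  0.1 -0.4]
above t8.5 [430.4 115.9 189.9] w92.3 f0.0 [ 0.3 -0.8 -0.4]
[-0.25  0.16 -0.1   2.1   0.02  0.88  1.21]
60 t9.2 [430.7 115.9  60.1] w91.9 f0.0 [-0.  0. -1.]
```

View pics/s1.png

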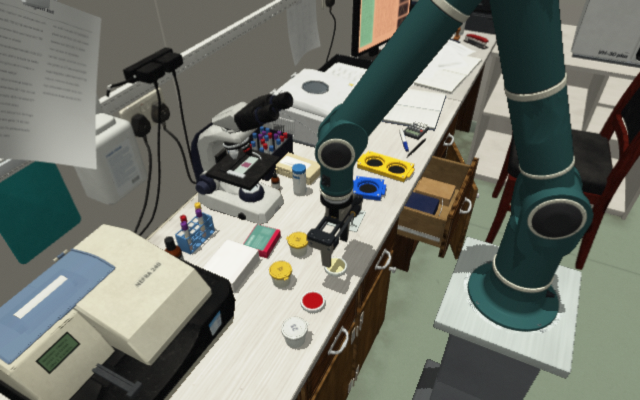

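The gripper hangs over the pale dish at about (335, 266), one finger on each side of it. I'll descend, grip and carry it to the rack.

```bash
python3 - <<'E'
from h import *
P=(430,117)
robot.servo_line([*P,4],feed=60); st("down")
grip(0.0,15); st("gripped")
robot.servo_line([*P,20],feed=60); robot.servo_line([*P,H],feed=250); st("lifted")
carry(P,RACK,94.5); place(RACK,13.5); st("near")
save("scene","s2"); 
a=cv2.imread("pics/s2.png"); b=save("top","x")[:,:,::-1]
cv2.imwrite("pics/s2c.png",np.hstack([cv2.resize(a[150:270,280:400],(480,480)),cv2.resize(b[195:275,330:390],(300,400))[:480] if 0 else cv2.resize(b[185:265,315:395],(300,480))]))
E
```

```text
down t10.3 [430.3 117.1   4.2] w92.0 f0.0 [ 0.   0.  -0.5]
gripped t11.0 [430.  117.    4.1] w54.2 f15.0 [ 1.2 -0.2  1. ]
lifted t12.2 [429.1 116.7 188.9] w54.2 f15.0 [-0.2  0.  -1.2]
carried t13.6 [485.7 -72.9 189.4] w54.6 f15.0 [-0.8  0.2 -0.4]
near t15.2 [485.5 -74.5  21.4] w54.7 f15.0 [ 0.1 -0.1  0.7]
```

View pics/s2c.png

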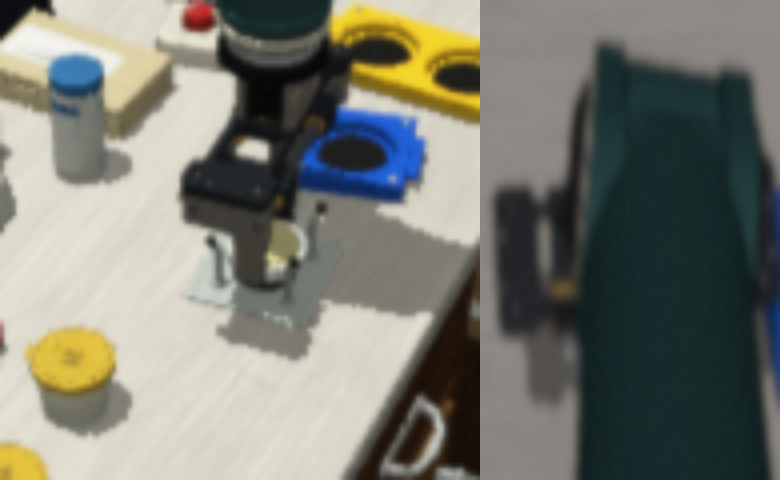

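The pale dish is level between the posts at about (265, 255) in the crop, with no contact force. I'll lower and release it.

```bash
python3 - <<'E'
from h import *
release(RACK,12.8)
P=(430.3,245)
robot.movep([425,-30,H],rot(90)); robot.movep([425,120,H],rot(90))
im=save("scene","s3"); t=save("top","x")
print(blob(im,pale,"scene",RACK,18),blob(t,pale,"top",RACK,18))
pick(P,90,4,15)
E
python3 -c "
import cv2;a=cv2.imread('pics/s3.png');cv2.imwrite('pics/s3c.png',cv2.resize(a[170:270,290:410],(720,600)))"
```

```text
placed t15.9 [485.5 -74.5  13.1] w54.4 f15.0 [-1.   0.1  5.7]
clear t17.9 [484.6 -74.4 188.8] w92.3 f0.0 [ 0.5  0.5 -0.1]
[487.3 -80.5 146. ] [485.5 -73.6 245. ]
down t21.4 [430.3 245.1   3.9] w91.9 f0.0 [-0.6 -0.1 -0.6]
gripped t22.1 [430.4 245.1   4.1] w54.7 f15.0 [0.  0.  1.2]
lifted t23.5 [429.6 244.5 188.9] w54.2 f15.0 [ 0.9 -1.  -0.9]
```

View pics/s3c.png

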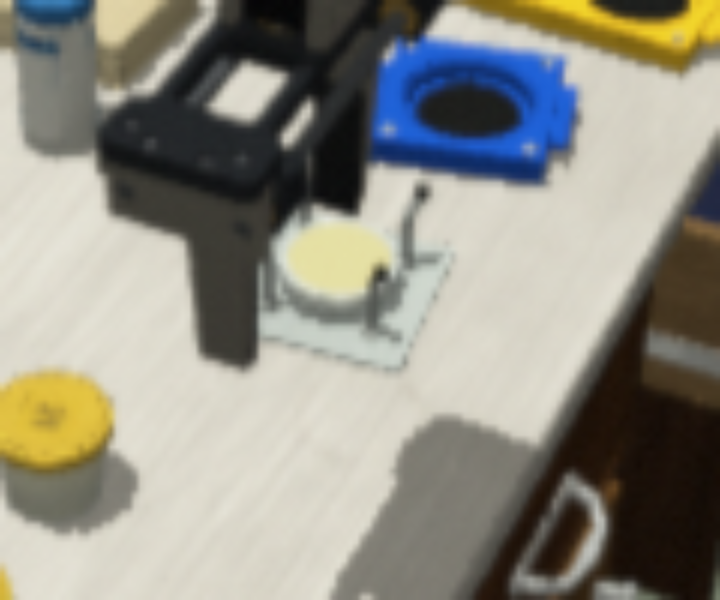

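The pale dish sits flat and centred between the posts, at about (335, 262) in the crop. The red dish goes in next at z + 12, then I fetch the first yellow cup.

```bash
python3 - <<'E'
from h import *
P=(430.3,245)
carry(P,RACK,94.5); place(RACK,25); o=st("near"); assert abs(o["grip_width"]*92-54.5)<2
release(RACK,25)
robot.movep([425,-30,H],rot(90)); robot.movep([425,120,H],rot(90))
save("top","x"); 
A=(546,106.7)
pick(A,90,20,15)
im=save("scene","s4");t=viewer.read_camera("top")
print(blob(im,red,"scene",RACK,30),blob(t,red,"top",RACK,30))
E
```

```text
carried t25.4 [485.8 -72.7 189.4] w54.2 f15.0 [-0.   0.3  0.3]
near t26.9 [485.6 -74.5  32.9] w54.6 f15.0 [ 0.4  0.2 -0.1]
placed t27.4 [485.5 -74.5  25.1] w54.5 f15.0 [-0.4  0.7  1.7]
clear t29.4 [484.6 -74.4 188.9] w92.1 f0.0 [-0.1 -0.4  0.2]
down t32.8 [546.1 106.7  19.9] w92.0 f0.0 [0.2 0.3 0.6]
gripped t33.4 [546.1 106.7  20.2] w58.5 f15.0 [0.4 0.3 0.3]
lifted t34.7 [545.1 106.5 188.8] w58.5 f15.0 [-0.5  0.4 -2. ]
[486.2 -80.3 126. ] [485.8 -73.8 193. ]
```

View pics/s4.png

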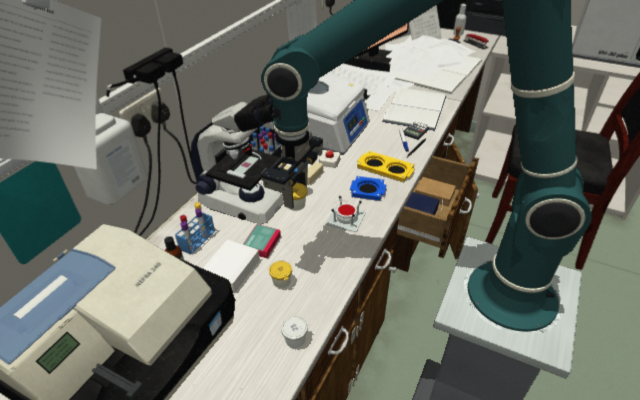

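The red dish is on the stack at (346, 211) and the yellow cup is held upright at (299, 190). I'll place it in the far well and then fetch the second one.

```bash
python3 - <<'E'
from h import *
A=(546,106.7); U=(511.5,-361.5)
carry(A,U,87); place(U,27); st("near"); release(U,27.2)
robot.movep([425,-40,H],rot(90)); robot.movep([425,110,H],rot(90))
save("scene","s5")
B=(532.7,220); pick(B,75,20,15)
carry(B,(431.5,-358),87)
E
```

```text
carried t37.6 [ 511.7 -360.   190. ] w58.4 f15.0 [0.6 0.5 0.5]
near t39.2 [ 511.6 -361.6   35. ] w58.5 f15.0 [ 0.7 -0.2  0. ]
placed t39.7 [ 511.5 -361.5   27.2] w58.6 f15.0 [-0.4 -0.   1.7]
clear t41.6 [ 510.8 -360.8  188.7] w91.9 f0.0 [-1.1  0.2  0.2]
down t46.0 [532.8 220.1  20. ] w91.9 f0.0 [ 0.8  0.4 -0.1]
gripped t46.6 [532.8 220.   20.1] w58.2 f15.0 [-0.5 -0.5  1.1]
lifted t47.9 [531.9 219.6 188.8] w58.3 f15.0 [-0.8 -0.6 -0.5]
carried t50.8 [ 432.  -356.4  189.9] w58.4 f15.0 [ 0.4  0.6 -0.4]
```

View pics/s5.png

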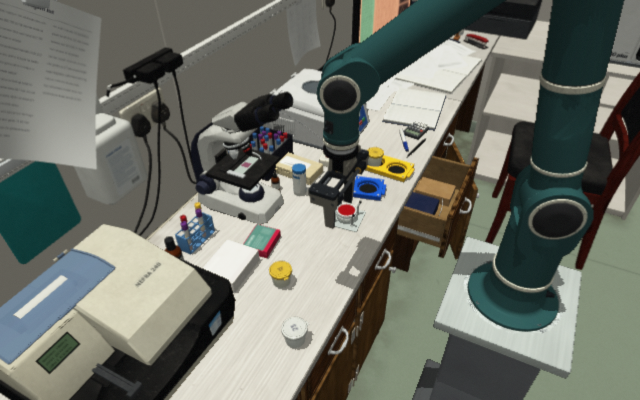

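The first yellow cup is seated in the far well at (375, 156). Next come the second yellow cup and the white one.

```bash
python3 - <<'E'
from h import *
U=(431.5,-358); place(U,27); st("near"); release(U,27.2)
robot.movep([425,-40,H],rot(90)); robot.movep([425,110,H],rot(90))
W=(418.5,355); pick(W,115,20,15)
Q=(479,-224.5)
carry(W,Q,90); place(Q,27); o=st("near"); assert 56<o["grip_width"]*92<62
release(Q,27.2)
robot.movep([425,0,H],rot(90)); robot.movep([410,150,250],rot(90))
im=save("scene","s6"); t=save("top","t6")
for c in("scene","top"):
    for n in "yellow_cup_a white_cup pale_dish red_dish strip_canister bench_timer".split():
        print(c,n,[(w(c,d["at"]).round().tolist(),round(d["confidence"],2)) for d in viewer.pinpoint(n,c)[:3]])
a=cv2.imread("pics/s6.png")[130:240,320:430]; b=cv2.imread("pics/t6.png")[190:280,330:480]
cv2.imwrite("pics/s6c.png",np.hstack([cv2.resize(a,(400,400)),cv2.resize(b,(400,240),).copy() if 0 else cv2.copyMakeBorder(cv2.resize(b,(400,240)),0,160,0,0,0)]))
E
```

```text
near t52.3 [ 431.5 -358.1   34.9] w58.0 f15.0 [-0.  -0.  -0.5]
placed t52.9 [ 431.5 -357.9   27.1] w58.2 f15.0 [0.3 0.2 0.1]
clear t54.8 [ 430.9 -357.3  188.7] w92.0 f0.0 [ 0.3 -0.3 -1.3]
down t59.4 [418.6 355.1  20. ] w92.3 f0.0 [0.3 0.3 0.9]
gripped t60.0 [418.6 355.   20.1] w58.3 f15.0 [0.6 0.6 1.5]
lifted t61.3 [417.9 354.3 188.8] w58.7 f15.0 [-0.2 -0.8 -0.2]
carried t64.1 [ 478.8 -222.7  189.6] w58.3 f15.0 [-0.6  0.5 -0.2]
near t65.6 [ 479.1 -224.6   34.9] w58.3 f15.0 [-0.3 -0.4 -0.4]
placed t66.1 [ 479.  -224.4   27.2] w58.1 f15.0 [-0.2  0.3 -0.5]
clear t68.1 [ 478.2 -224.   188.8] w91.6 f0.0 [ 0.1 -0.3 -0.2]
scene yellow_cup_a [([430.0, -356.0, 6.0], 0.75), ([506.0, -361.0, 10.0], 0.7)]
scene white_cup [([468.0, -226.0, 6.0], 0.87)]
scene pale_dish [([480.0, -77.0, 8.0], 0.39)]
scene red_dish [([484.0, -77.0, 21.0], 0.77)]
scene strip_canister [([670.0, -123.0, -1.0], 0.81)]
scene bench_timer [([656.0, -316.0, -2.0], 0.66)]
top yellow_cup_a [([433.0, -351.0, 9.0], 0.71), ([512.0, -357.0, 5.0], 0.7), ([488.0, -75.0, 17.0], 0.5)]
top white_cup [([474.0, -225.0, 5.0], 0.66)]
top pale_dish []
top red_dish [([485.0, -76.0, 16.0], 0.67)]
top strip_canister [([667.0, -124.0, 1.0], 0.66)]
top bench_timer [([656.0, -315.0, -2.0], 0.69)]
```

View pics/s6c.png

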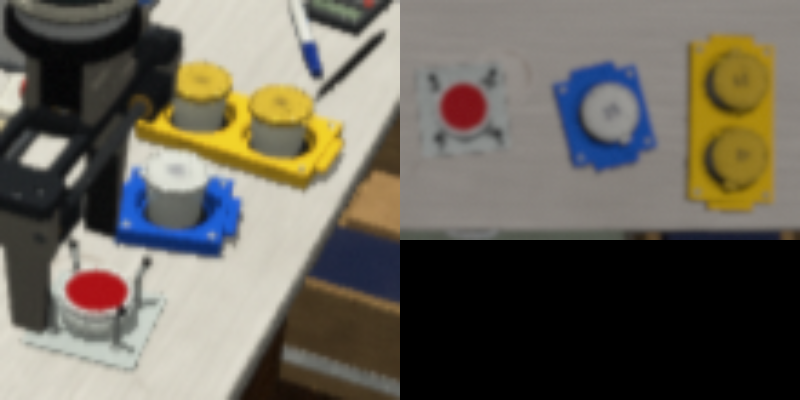

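All five are seated and upright: the red dish is on the pale one at (95, 290) in the left crop, and the cups are down in their wells at (200, 95), (280, 120) and (175, 190). The canister and timer haven't moved, so I'm handing in.

```bash
python3 - <<'E'
from h import *
robot.hold(0.3); print(robot.job_done())
E
```

```text
the job is handed in; nothing more can be done
None
```

I sorted the delivery and handed it in at about 69 s: yellow cups in the yellow carrier, white cup in the blue one, and the red dish on the pale one in the rack, all seated and upright in the last pictures; the hand-in call returned no verdict.

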